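# Register a coded cigar jar at the code reader

### The arm

A 6-joint arm with a two-finger parallel gripper is mounted at the origin on a cart in front of the work surface, level with it; the furniture and walls round the work are solid. World frame = base frame: x ahead of the robot, y to its left, z up, the work surface at z = 0. Lengths are in m, angles in rad, forces in N, time in s.
With the tool pointing down it reaches from about 0.425 to 0.925 m from the base axis. Payload 12.5 kg.
Tool frame: the origin (TCP) lies on the centre line of the jaws, within the pads' length; the fingertips stand 14 mm ahead of it and the grasp point (between the pads) lies 5 mm behind it; z points along the fingers, y is the line along which they close (so a half turn about z gives the same grasp; the last joint's range is limited). The gripper opens to 85 mm and grips with 20 to 120 N. Pads are 22 mm wide; open, the fingers measure 114 mm over their backs; the gripper's body (76 mm by 85 mm) begins 54 mm behind the grasp point. The pads swing forward as they close: fully open they stand 13 mm farther back than shut.
Start: joints at [-1.249, 0.491, 1.559, -0, 1.092, -0.106], TCP at [0.259, -0.569, 0.245] pointing down, gripper open.
Joint ranges: [-3.1, 3.1], [-0.84, 2.19], [0.05, 2.79], [-1.13, 4.28], [0.06, 2.93], [-2.69, 2.69]. Speed limits (rad/s): [2.22, 2.22, 2.79, 3.14, 3.14, 3.14].

### API

Orientations are given as a unit quaternion [w, x, y, z].
In Python, from rig import monitor, eyes, workorder, models gives the robot as it stands.
- The arm moves only by the tool carry_out, never from a script. Its argument "plan" is a list of rows, each a list of 7 numbers: the shift along the tool's x, y, z as a fraction of full scale, then the turn, a rotation vector about the tool's x, y, z as a fraction of full scale, then the opening, from -1 (shut) to 1 (fully open). A call has 1 to 10 rows; each row shifts and turns the commanded pose from where the row before left it, along the tool's axes as they then stand; what a row does not reach is not made up. Full scale, the value 1, is 0.04 m for a shift and 6 degrees for a turn. A row lasts 1/8 s, in which the tool goes at most 62.5 mm and 10.7 degrees, less where a joint would pass 70% of its speed; a pose out of reach is approached as far as the arm can. A call with a number of a shift or a turn outside -1 to 1 is refused whole. A call with a gripper value outside its range is refused whole. The fingers move at their own pace and stop on an object; "newtons" is the grip in N (left out, the last holds). Time passes only in rows, so rows that do not move let the fingers close. It gives the time, the measured TCP pose, the force, the opening and the grip force at its end, in the units of the state.
- monitor.read_state(): the state, without advancing time (a new reading comes with each control period).
- eyes.grab_frame(name): name is "side" or "top"; returns (picture, depth): 420x560x3 uint8, blue, green, red; 420x560 float32, m along the optical axis (not along the pixel's ray), 0 where there is no reading.
- eyes.camera_model(name): a dict with "fx", "fy", "cx", "cy" (pixels), "distortion" ([k1, k2, p1, p2, k3] as OpenCV has them; the pictures are not rectified), "R" (3x3) and "t" (3): a world point X has camera coordinates R X + t. Camera axes: x right, y down, z forward; pixel columns grow to the right and rows downward; lengths in m; the calibration is good to about 2 mm. A picture is of the moment at which its call begins. camera_model takes no time and is no camera call.
- workorder.sign_off(): hands the job in; it is judged then, once.
Trained networks look in the newest picture that a camera, given by its name, has taken for a name from the list of things; names that differ only in an ending like _2 or _b are one class to them, and where a whole thing is asked for, a point or a joint stands for the part that bears it (a point fixed in the world has none). Each returns a list of dicts, best first, with "p" (0 to 1); they miss things now and then, are a little off and sometimes report something else, mostly with a low value. They report only what shows in the picture. A call takes as long as a camera call. They do not tell look-alikes from the thing itself.
- models.cut_out(camera, query): "mask" (420x560 bool, what is visible of it).
- models.place_of(camera, query): "xyz" ([x, y, z] in m, in world coordinates, good to about 4 mm: a listed point, or the origin of a listed thing).
The state is a dict: "t": time; "joint_pos": joint angles; "qvel": joint speeds; "tau": joint torques, N m; "eef_pos": TCP position; "tcp_rot": TCP orientation; "force": force on the tool from outside, world axes, zero at the start; "torque": the same for the moment, N m; "grip_width": finger opening in m; "gripper_force": force on a finger pad.
Only numpy, scipy, OpenCV 4.12 (cv2) and the standard library are available. Lean on these libraries where they do the work, as an engineer would, in place of code of your own. Each camera call takes 0.05 s, during which the arm holds its last target. There are 200 camera calls.

### The job

Book in the finished cigar jar that carries the code plate: set it down gently, upright, in the round nest of the code reader and turn it there until the plate faces the reader and the sprung pin in the nest floor springs up fully into the notch under the jar's foot, then let go and leave it locked there. Where exactly the pin catches you have to feel for; leave the plain jar and the other things on the table where they stand.

Things in the scene. Friction and masses are not known exactly. Their poses are not given: they have to be found in the camera images.
- jar: Closed round cigar jar, white glaze, diameter 68, 149 high, 0.3 to 0.65 kg, loose, upright on the table. Origin: centre of its underside, z up; code plate on the +x side. Body 68 in diameter up to height 98, then a shoulder (radius 27 at height 113). One notch under the foot at -x: radial, 9 wide, 8 high, from the rim inward to 19 from the axis.
- jar_lid (a point): On the jar's axis, 137 above its underside: middle of the ribbed wooden screw lid, diameter 52, heights 119 to 149. The lid is tight and turns with the jar; the place to grip. Axes as jar.
- code_plate (a point): Centre of the face of the raised code plate (brass frame 26 wide, 36 high, printed bars, 2.5 proud), 37 from the jar's axis, 66 above its underside; x points out of the plate. Axes as jar.
- plain_jar: A second jar of the same make and size without a code plate, loose; it stays where it stands. Origin at the centre of its underside. The two jars may have changed places.
- reader_station: Fixed code-reader station. Origin on the table under the nest's axis, z up. Base plate 110 (x) by 215 (y -63 to 153), 10 thick. The reader head (52 wide, 42 deep, heights 52 to 108) stands at +y, front 103 from the nest axis, looking along -y at the nest. The pin stands on the -y side of the nest.
- nest (a point): Centre of the nest floor, 14 above the table, where the jar's underside stands; y points at the reader. A clamped steel ring surrounds it: bore radius 36 flaring to 40 at the top, 11 high above the nest floor, outer radius 48, two lugs to 54. The jar has 2 mm play all round in it.
- reader_window (a point): Centre of the reader's round window, 99 from the nest axis along +y, 80 above the table. Axes as reader_station.
- pin (a joint): Sprung pin (diameter 6, 26 from the nest axis, 1 to 2 N): m pushed down, 0 = fully up 6 mm above the floor, 0.006 = a jar stands on it. It springs up when the notch is over it; the jar then locks (3 degrees slack each way). The ring is hand-set, so it catches with the plate anywhere within 20 degrees left or right of square to the reader: feel for it, turning under a light grip.
- cap_punch: Small brass cap punch, diameter 26, 67 high, loose, standing; bystander. Origin at the centre of its underside.
- paste_pot: Glazed paste pot, diameter 64, 56 high, loose; bystander. Origin at the centre of its underside.
- tin_wax: Low round tin of wax, diameter 60, 26 high, loose; bystander. Origin at the centre of its underside.
Mind the look-alikes: they are no part of the job. Leave any pink look-alike of the jar alone.

How it is judged:
On the way:
1. the coded jar stands flat and upright in the nest (horizontal distance between jar and nest below 0.005 m and z of jar in the frame of nest between -0.003 and 0.002 m and angle between jar's own z axis and vertical below 0.06 rad), for 0.2 s.
At the end, for the whole second after the job is handed in: Coded jar at rest in the nest, upright (0.06 rad), underside on the nest floor (2 mm), axis within 5 mm of the nest axis, plate facing the reader within 0.4 rad, pin up in the notch (under 2 mm down); plain jar, cap punch, paste pot, wax tin upright within 30 mm of their starts; nothing held (all of step 1 and value of joint pin below 0.002 m and angle between the x axis of jar and the y axis of reader_station, either way round below 0.4 rad and horizontal distance between code_plate and reader_window below 0.08 m and linear speed of jar below 0.01 m/s and angular speed of jar below 0.05 rad/s and distance of each of plain_jar, cap_punch, paste_pot, tin_wax from where it was at the start of the episode below 0.03 m and angle between each of plain_jar, cap_punch, paste_pot, tin_wax's own z axis and vertical below 0.3 rad); the robot touches nothing.
It fails at once if the coded jar is tipped more than 0.6 rad (angle between jar's own z axis and vertical above 0.6 rad).
It fails at once if the jar is dropped or pressed on the station with more than 50 N (contact force between jar and reader_station above 50 N).
It fails at once if a bystander (plain jar, cap punch, paste pot, wax tin) is knocked over or shifted more than 60 mm (angle between any of plain_jar, cap_punch, paste_pot, tin_wax's own z axis and vertical above 0.6 rad or distance of any of plain_jar, cap_punch, paste_pot, tin_wax from where it was at the start of the episode above 0.06 m).
It also fails if it takes over 48 s, if anything falls off the work surface, if the arm or the gripper's body presses on something with over 40 N, if the wrist force passes 120 N, or if a joint passes its speed limit or range.

## Working session

There is one attempt and no reset: what is moved stays moved. The work goes in short steps, Python scripts to look and compute and a tool call to move; the robot and the scene stay as the last step left them, time stands still between calls to the robot, and variables do not carry over. Pictures are saved under pics/ and viewed, at most 10 in all, crops included, and the job is handed in when it is done.

Besides the shell and the picture viewer there is one more tool, called after "Request:" by a JSON object that holds its "method" and its "body", one argument or row to a line. carry_out: Moves the arm, as the interface text tells. Its arguments: {"type":"object","properties":{"plan":{"type":"array","items":{"type":"array","items":{"type":"number"}}},"newtons":{"type":"number"}},"required":["plan"]}

```bash
mkdir -p pics; python3 - <<'E'
from rig import monitor, eyes, models
import cv2, numpy as np
for c in ("top","side"):
    im,d=eyes.grab_frame(c); cv2.imwrite(f"pics/{c}0.png",im); np.save(f"{c}0.npy",d)
    for q in ("jar","jar_lid","code_plate","plain_jar","nest","reader_window","cap_punch","paste_pot","tin_wax"):
        print(c,q,[(round(r["p"],2),np.round(r["xyz"],3).tolist()) for r in models.place_of(c,q)][:4])
s=monitor.read_state(); print(s)
E
```

```text
top jar [(0.68, [0.385, -0.011, 0.003]), (0.58, [0.65, -0.001, 0.002])]
top jar_lid [(0.75, [0.65, 0.002, 0.136]), (0.66, [0.391, -0.012, 0.135])]
top code_plate [(0.82, [0.645, 0.033, 0.064]), (0.6, [0.353, -0.038, 0.067])]
top plain_jar [(0.94, [0.501, -0.018, -0.007])]
top nest [(0.78, [0.526, 0.229, 0.015])]
top reader_window [(0.76, [0.617, 0.271, 0.082])]
top cap_punch [(0.73, [0.374, 0.094, -0.002]), (0.66, [0.562, -0.142, -0.0])]
top paste_pot [(0.72, [0.374, 0.099, 0.002])]
top tin_wax [(0.63, [0.773, 0.004, -0.001])]
side jar [(0.79, [0.648, 0.004, 0.0])]
side jar_lid [(0.61, [0.646, -0.006, 0.135]), (0.58, [0.385, -0.017, 0.136])]
side code_plate [(0.59, [0.353, -0.035, 0.069]), (0.39, [0.65, 0.004, -0.002])]
side plain_jar [(0.94, [0.492, -0.013, -0.001])]
side nest [(0.73, [0.527, 0.228, 0.014])]
side reader_window [(0.6, [0.617, 0.27, 0.077]), (0.25, [0.527, 0.231, 0.004])]
side cap_punch [(0.76, [0.552, -0.143, 0.008]), (0.62, [0.527, 0.233, 0.004])]
side paste_pot []
side tin_wax [(0.84, [0.775, 0.003, -0.002])]
{'t': 1.0, 'joint_pos': array([-1.24859699e+00,  4.90865285e-01,  1.55890099e+00,  1.65809607e-05,
        1.09169284e+00, -1.05611746e-01]), 'qvel': array([ 0.00063231,  0.00057235,  0.00032819, -0.00035904,  0.00071739,
        0.00083269]), 'tau': array([-6.43608746e-04, -6.18282294e+01, -2.61852157e+01, -2.17695870e-04,
        2.89716772e-04,  1.08836315e-05]), 'eef_pos': array([ 0.25932197, -0.56867856,  0.24534818]), 'tcp_rot': array([6.55819775e-05, 9.77210118e-01, 2.12274305e-01, 1.45306672e-05]), 'force': array([ 0.97431944, -0.57346753, -0.06726879]), 'torque': array([ 0.00486128, -0.02330141, -0.03469635]), 'gripper_force': 0.0, 'grip_width': 0.08528857087536165}
```

View pics/top0.png

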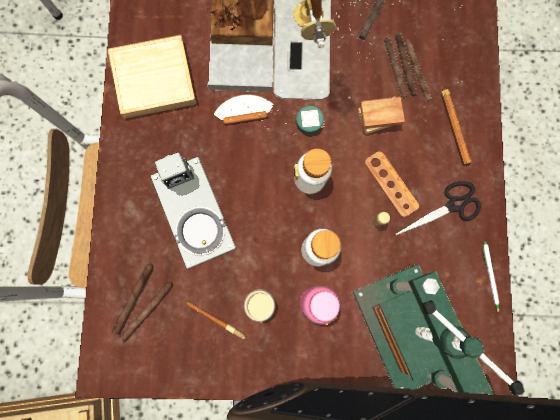

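View pics/side0.png

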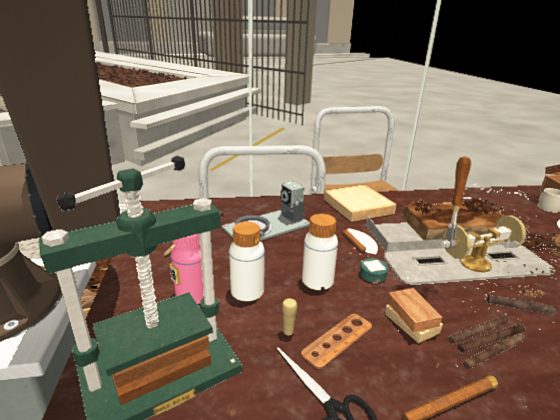

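Top view: three jar shapes. White at (314,170) has a brass plate at (297,170), white at (320,247) is plain, and pink at (320,306) is the look-alike. In the side view these are (320,250), (247,262) and (187,270). The far white one fits, because it is white and shows the plate. I'll confirm with a crop and measure.

```bash
cat > h.py <<'E'
import numpy as np, cv2
from rig import eyes
def cloud(c,d):
    m=eyes.camera_model(c); K=np.array([[m["fx"],0,m["cx"]],[0,m["fy"],m["cy"]],[0,0,1.]])
    v,u=np.mgrid[:420,:560]
    p=cv2.undistortPoints(np.stack([u,v],-1).reshape(-1,1,2).astype(float),K,np.array(m["distortion"]))[:,0]
    X=np.c_[p,np.ones(len(p))]*d.reshape(-1,1)
    W=((X-np.array(m["t"]))@np.array(m["R"])).reshape(420,560,3); W[d<=0]=np.nan
    return W
def circ(P):
    A=np.c_[2*P[:,:2],np.ones(len(P))]; s=np.linalg.lstsq(A,(P[:,:2]**2).sum(1),rcond=None)[0]
    return s[:2],np.sqrt(s[2]+s[:2]@s[:2])
E
python3 - <<'E'
from h import *
im=cv2.imread("pics/top0.png"); sd=cv2.imread("pics/side0.png")
a=cv2.resize(im[135:265,270:370],None,fx=4,fy=4,interpolation=cv2.INTER_CUBIC)[:520]
b=cv2.resize(im[145:275,145:245],None,fx=4,fy=4,interpolation=cv2.INTER_CUBIC)[:520]
cv2.imwrite("pics/crop1.png",np.hstack([a,b]))
T=cloud("top",np.load("top0.npy")); S=cloud("side",np.load("side0.npy"))
hsv=cv2.cvtColor(im,cv2.COLOR_BGR2HSV)
for c,W in(("T",T),("S",S)):
  P=W.reshape(-1,3); 
  q=P[(np.hypot(P[:,0]-.65,P[:,1])<.05)&(P[:,2]>.143)]
  print(c,"lid top",len(q),np.median(q,0),q.min(0),q.max(0), (q.min(0)+q.max(0))/2)
  q=P[(np.hypot(P[:,0]-.65,P[:,1])<.06)&(P[:,2]>.02)&(P[:,2]<.095)]
  print("body",len(q),circ(q))
  q=P[(np.hypot(P[:,0]-.527,P[:,1]-.229)<.052)&(P[:,2]>.021)&(P[:,2]<.03)]
  if len(q)>5: print("ring",len(q),circ(q),q.min(0),q.max(0),q[:,2].mean())
  q=P[(np.hypot(P[:,0]-.527,P[:,1]-.229)<.03)&(P[:,2]<.03)]
  print("floor",len(q),np.nanmedian(q,0))
  q=P[(np.hypot(P[:,0]-.63,P[:,1]-.29)<.06)&(P[:,2]>.1)&(P[:,2]<.12)]
  print("head",len(q),cv2.minAreaRect(q[:,:2].astype(np.float32)*1000) if len(q)>5 else 0)
  q=P[(P[:,2]>.12)&(P[:,0]<1)&(P[:,0]>0.1)&(np.abs(P[:,1])<.6)]
  h,xe,ye=np.histogram2d(q[:,0],q[:,1],bins=[np.arange(.1,1.01,.1),np.arange(-.6,.61,.1)])
  for i in range(9):
    print(round(xe[i],1),[ (round(float(q[(q[:,0]>=xe[i])&(q[:,0]<xe[i+1])&(q[:,1]>=ye[j])&(q[:,1]<ye[j+1]),2].max()),2) if h[i,j]>3 else 0) for j in range(12)])
E
```

```text
T lid top 592 [0.64477483 0.00331579 0.15030507] [ 0.62070548 -0.02315426  0.14330346] [0.67035012 0.02770463 0.15479572] [0.6455278  0.00227518 0.14904959]
body 255 (array([0.64880703, 0.0026646 ]), np.float64(0.036009326788171446))
ring 641 (array([0.52462397, 0.23096953]), np.float64(0.041652532149294014)) [0.4782235  0.18040441 0.02100277] [0.57026682 0.27704888 0.02999263] 0.025750846401675697
floor 646 [0.52707075 0.22916103 0.01551297]
head 604 ((637.8198852539062, 282.579833984375), (45.325584411621094, 53.57783126831055), 24.11275291442871)
0.1 [0, 0, 0, 0, 0, 0, 0, 0, 0, 0, 0, 0]
0.2 [0, 0, 0, 0.34, 0.57, 0.56, 0.44, 0.3, 0, 0, 0, 0]
0.3 [0, 0, 0, 0.34, 0.62, 0.15, 0.15, 0, 0, 0, 0, 0]
0.4 [0, 0, 0, 0, 0.33, 0.16, 0.15, 0, 0, 0, 0, 0]
0.5 [0, 0, 0, 0, 0, 0.15, 0.15, 0, 0, 0, 0, 0]
0.6 [0, 0, 0, 0, 0, 0.15, 0.15, 0, 0, 0, 0, 0]
0.7 [0, 0, 0, 0, 0, 0, 0, 0, 0, 0, 0, 0]
0.8 [0, 0, 0, 0, 0, 0, 0, 0, 0, 0, 0, 0]
0.9 [0, 0, 0, 0, 0, 0.18, 0.23, 0, 0, 0, 0, 0]
S lid top 293 [ 0.64581792 -0.00615041  0.14815362] [ 0.62130792 -0.02842037  0.14319123] [0.67195961 0.02513621 0.1503924
[... 162 characters left out ...]
np.float64(0.04191529480062781)) [0.47721372 0.18342776 0.02106213] [0.56804343 0.27052181 0.02673128] 0.023455037905905536
floor 40 [0.54495785 0.23717152 0.01284825]
head 170 ((638.2221069335938, 277.5091247558594), (49.139530181884766, 53.72594451904297), 23.07354736328125)
0.1 [0, 0, 0, 0, 0.42, 0.34, 0.27, 0, 0, 0, 0, 0]
0.2 [0, 0, 0, 0.33, 0.51, 0.46, 0.25, 0, 0, 0, 0, 0]
0.3 [0, 0, 0, 0.34, 0.51, 0.15, 0, 0, 0, 0, 0, 0]
0.4 [0, 0, 0, 0, 0.33, 0.15, 0.15, 0, 0, 0, 0, 0]
0.5 [0, 0, 0, 0, 0, 0.15, 0, 0, 0, 0, 0, 0]
0.6 [0, 0, 0, 0, 0, 0.15, 0.15, 0, 0, 0, 0, 0]
0.7 [0, 0, 0, 0, 0, 0, 0, 0, 0, 0, 0, 0]
0.8 [0, 0, 0, 0, 0, 0, 0, 0, 0, 0, 0, 0]
0.9 [0, 0, 0, 0, 0, 0.18, 0.27, 0, 0, 0, 0, 0]
```

View pics/crop1.png

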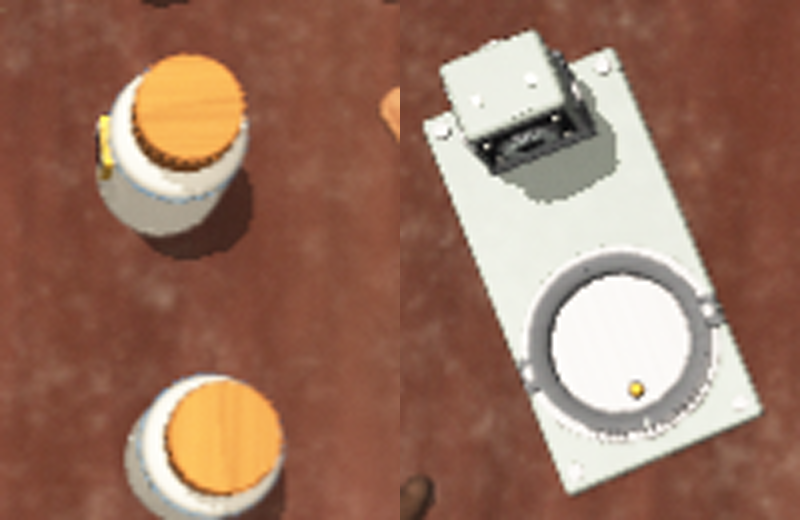

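The crop confirms it: the upper white jar has the brass plate on its left (+y) side and the lower one is plain. The nest pin is at about (204,242) in the top view. Next I'll check the press and the space around the arm, and refine the nest and plate angles.

```bash
python3 - <<'E'
from h import *
from scipy.spatial.transform import Rotation as R
from rig import monitor, models
T=cloud("top",np.load("top0.npy")); S=cloud("side",np.load("side0.npy"))
for n,W,L in(("S",S,[(130,180),(178,163),(67,202),(140,222),(55,250),(210,215),(60,100),(20,120),(20,290)]),("T",T,[(470,345),(515,388),(432,308),(431,285),(480,400),(350,395),(300,410)])):
  for u,v in L: print(n,(u,v),np.round(W[v,u],3))
s=monitor.read_state(); print(R.from_quat(s["tcp_rot"],scalar_first=True).as_matrix().round(3))
def proj(c,P):
    m=eyes.camera_model(c); K=np.array([[m["fx"],0,m["cx"]],[0,m["fy"],m["cy"]],[0,0,1.]])
    return cv2.projectPoints(np.float64(P),cv2.Rodrigues(np.array(m["R"]))[0],np.array(m["t"]),K,np.array(m["distortion"]))[0][:,0]
def plane(c,uv,z):
    m=eyes.camera_model(c); K=np.array([[m["fx"],0,m["cx"]],[0,m["fy"],m["cy"]],[0,0,1.]])
    p=cv2.undistortPoints(np.float64(uv).reshape(-1,1,2),K,np.array(m["distortion"]))[:,0]
    d=np.c_[p,np.ones(len(p))]@np.array(m["R"]); o=-np.array(m["R"]).T@np.array(m["t"])
    return o+d*((z-o[2])/d[:,2])[:,None]
im=cv2.imread("pics/top0.png"); hsv=cv2.cvtColor(im,cv2.COLOR_BGR2HSV)
# ring bore top: dark grey annulus region
sub=im.copy(); g=cv2.cvtColor(im,cv2.COLOR_BGR2GRAY)
print("cam", -np.array(eyes.camera_model("top")["R"]).T@eyes.camera_model("top")["t"], -np.array(eyes.camera_model("side")["R"]).T@eyes.camera_model("side")["t"])
m=(g>225).astype(np.uint8); n,l,st,ce=cv2.connectedComponentsWithStats(m)
k=l[228,200]; print("floor",k,st[k],ce[k])
cn=max(cv2.findContours((l==k).astype(np.uint8),0,1)[0],key=len)[:,0]
fl=plane("top",cn,.014); print("floor circ",circ(fl))
m=(np.abs(hsv[...,0].astype(int)-25)<8)&(hsv[...,1]>120); 
yy,xx=np.nonzero(m[236:248,196:212]); pin=plane("top",[[xx.mean()+196,yy.mean()+236]],.02); print("pin",pin)
for q in("code_plate",):
  for r in models.cut_out("top",q)[:2]:
    v,u=np.nonzero(r["mask"]); print(q,r["p"],u.mean(),v.mean(),len(u),plane("top",[[u.mean(),v.mean()]],.07))
m=(hsv[...,1]>150)&(hsv[...,2]>150); m[:, :288]=0;m[:,302:]=0;m[:155]=0;m[185:]=0
v,u=np.nonzero(m); print("brass",u.min(),u.max(),v.min(),v.max(), plane("top",[[u.mean(),v.min()],[u.mean(),v.max()]],.084))
print("jar az edges for 90/98/105:",[proj("top",[[.647+.037*np.cos(a)+s*.013*np.sin(a),.001+.037*np.sin(a)-s*.013*np.cos(a),.084] for s in(-1,1)]).round(1).tolist() for a in np.radians([85,90,95,100,105])])
E
```

```text
S (130, 180) [ 0.342 -0.213  0.327]
S (178, 163) [ 0.392 -0.151  0.326]
S (67, 202) [ 0.291 -0.268  0.327]
S (140, 222) [ 0.348 -0.221  0.275]
S (55, 250) [ 0.262 -0.256  0.263]
S (210, 215) [ 0.432 -0.184  0.262]
S (60, 100) [ 0.251 -0.117  0.402]
S (20, 120) [ 0.2   -0.12   0.377]
S (20, 290) [ 0.077 -0.024  0.045]
T (470, 345) [ 0.342 -0.193  0.337]
T (515, 388) [ 0.287 -0.254  0.332]
T (432, 308) [ 0.39  -0.145  0.332]
T (431, 285) [ 0.423 -0.163  0.276]
T (480, 400) [ 0.307 -0.126  0.523]
T (350, 395) [ 0.274 -0.025  0.35 ]
T (300, 410) [0.253 0.042 0.349]
[[ 0.91   0.415  0.   ]
 [ 0.415 -0.91  -0.   ]
 [ 0.     0.    -1.   ]]
cam [0.41359846 0.0980218  1.05917032] [ 0.44807556 -0.65547124  0.500039  ]
floor 227 [183 214  34  34 878] [199.40318907 230.12186788]
floor circ (array([0.5245538 , 0.23171836]), np.float64(0.03434278121171828))
pin [[0.49972796 0.22098447 0.02      ]]
code_plate 0.96 311.9032501889645 170.7392290249433 1323 [[0.64638525 0.0031855  0.07      ]]
code_plate 0.81 319.85072231139645 304.561797752809 1246 [[ 0.3810616  -0.01548815  0.07      ]]
brass 295 297 164 176 [[0.65597456 0.03630848 0.084     ]
 [0.63135341 0.03584777 0.084     ]]
jar az edges for 90/98/105: [[[294.7, 173.1], [296.0, 160.5]], [[295.1, 174.7], [295.4, 162.0]], [[295.7, 176.2], [294.8, 163.6]], [[296.5, 177.8], [294.5, 165.2]], [[297.3, 179.2], [294.2, 166.9]]]
```

Request:
{"method": "carry_out", "body": {
  "plan": [
    [0.91, -0.19, 0, 0, 0, 0, 1],
    [0.91, -0.19, 0, 0, 0, 0, 1],
    [0.91, -0.19, 0, 0, 0, 0, 1],
    [0.91, -0.19, 0, 0, 0, 0, 1],
    [0.91, -0.19, 0, 0, 0, 0, 1],
    [0.91, -0.19, 0, 0, 0, 0, 1],
    [0.91, -0.19, 0, 0, 0, 0, 1],
    [0.91, -0.19, 0, 0, 0, 0, 1],
    [0.91, -0.19, 0, 0, 0, 0, 1],
    [0.91, -0.19, 0, 0, 0, 0, 1]
  ],
  "newtons": 30
}}

```text
t: 2.3
eef_pos: [0.5599, -0.3477, 0.2453]
tcp_rot: [0.0, 0.977, 0.212, 0.0]
force: [-0.0, 0.3, -0.5]
grip_width: 0.085
gripper_force: 0.0
```

Request:
{"method": "carry_out", "body": {
  "plan": [
    [0.56, -0.7, 0, 0, 0, 0, 1],
    [0.56, -0.7, 0, 0, 0, 0, 1],
    [0.56, -0.7, 0, 0, 0, 0, 1],
    [0.56, -0.7, 0, 0, 0, 0, 1],
    [0.56, -0.7, 0, 0, 0, 0, 1],
    [0.56, -0.7, 0, 0, 0, 0, 1],
    [0.56, -0.7, 0, 0, 0, 0, 1],
    [0.56, -0.7, 0, 0, 0, 0, 1],
    [0.56, -0.7, 0, 0, 0, 0, 1],
    [0.56, -0.7, 0, 0, 0, 0, 1]
  ]
}}

```text
t: 3.55
eef_pos: [0.6469, 0.0003, 0.2453]
tcp_rot: [0.0, 0.977, 0.212, 0.0]
force: [0.8, -0.2, 0.3]
grip_width: 0.0849
gripper_force: 0.0
```

Request:
{"method": "carry_out", "body": {
  "plan": [
    [0, 0, 0, 0, 0, -1, 1],
    [0, 0, 0, 0, 0, -1, 1],
    [0, 0, 0, 0, 0, -1, 1],
    [0, 0, 0, 0, 0, -1, 1],
    [0, 0, 0, 0, 0, -1, 1],
    [0, 0, 0, 0, 0, -1, 1],
    [0, 0, 0, 0, 0, -1, 1],
    [0, 0, 0, 0, 0, -1, 1],
    [0, 0, 0, 0, 0, -1, 1],
    [0, 0, 0, 0, 0, -0.92, 1]
  ]
}}

```text
t: 4.8
eef_pos: [0.6466, -0.0008, 0.2453]
tcp_rot: [0.0, 0.742, 0.671, -0.0]
force: [-0.3, -0.4, -0.3]
grip_width: 0.0854
gripper_force: 0.0
```

Request:
{"method": "carry_out", "body": {
  "plan": [
    [0, 0, 0.7, 0, 0, 0, 1],
    [0, 0, 0.7, 0, 0, 0, 1],
    [0, 0, 0.7, 0, 0, 0, 1],
    [0, 0, 0.4, 0, 0, 0, 1],
    [0, 0, 0.33, 0, 0, 0, 1],
    [0, 0, 0, 0, 0, 0, 1],
    [0, 0, 0, 0, 0, 0, 1]
  ]
}}

```text
t: 5.68
eef_pos: [0.647, -0.0008, 0.1329]
tcp_rot: [0.001, 0.743, 0.669, 0.0]
force: [-1.0, -0.5, -0.1]
grip_width: 0.0851
gripper_force: 0.0
```

Request:
{"method": "carry_out", "body": {
  "plan": [
    [0, 0, 0, 0, 0, 0, -0.2],
    [0, 0, 0, 0, 0, 0, -1],
    [0, 0, 0, 0, 0, 0, -1],
    [0, 0, 0, 0, 0, 0, -1],
    [0, 0, 0, 0, 0, 0, -1],
    [0, 0, 0, 0, 0, 0, -1]
  ],
  "newtons": 40
}}

```text
t: 6.42
eef_pos: [0.6469, -0.0009, 0.1328]
tcp_rot: [0.0, 0.743, 0.669, 0.0]
force: [-0.8, 0.1, 6.6]
grip_width: 0.0507
gripper_force: 41.5
```

Request:
{"method": "carry_out", "body": {
  "plan": [
    [0, 0, -0.25, 0, 0, 0, -1],
    [0, 0, -0.5, 0, 0, 0, -1],
    [0, 0, -0.6, 0, 0, 0, -1],
    [0, 0, -0.6, 0, 0, 0, -1],
    [0, 0, 0, 0, 0, 0, -1]
  ]
}}

```text
t: 7.05
eef_pos: [0.6471, -0.0008, 0.2117]
tcp_rot: [0.001, 0.743, 0.669, 0.001]
force: [0.0, 0.3, -3.7]
grip_width: 0.0511
gripper_force: 42.9
```

Request:
{"method": "carry_out", "body": {
  "plan": [
    [0.34, -0.23, 0, 0, 0, 0, -1],
    [0.676, -0.456, 0, 0, 0, 0, -1],
    [0.676, -0.456, 0, 0, 0, 0, -1],
    [0.676, -0.456, 0, 0, 0, 0, -1],
    [0.676, -0.456, 0, 0, 0, 0, -1],
    [0.676, -0.456, 0, 0, 0, 0, -1],
    [0.676, -0.456, 0, 0, 0, 0, -1],
    [0.676, -0.456, 0, 0, 0, 0, -1],
    [0.34, -0.226, 0, 0, 0, 0, -1],
    [0, 0, 0, 0, 0, 0, -1]
  ]
}}

```text
t: 8.3
eef_pos: [0.5232, 0.2304, 0.2095]
tcp_rot: [-0.0, 0.742, 0.67, -0.001]
force: [0.1, 0.5, -3.0]
grip_width: 0.0507
gripper_force: 42.8
```

Request:
{"method": "carry_out", "body": {
  "plan": [
    [0, 0, 0, 0, 0, 1, -1],
    [0, 0, 0, 0, 0, 1, -1],
    [0, 0, 0, 0, 0, 1, -1],
    [0, 0, 0, 0, 0, 1, -1],
    [0, 0, 0, 0, 0, 1, -1],
    [0, 0, 0, 0, 0, 1, -1],
    [0, 0, 0, 0, 0, 1, -1],
    [0, 0, 0, 0, 0, 1, -1],
    [0, 0, 0, 0, 0, 0.5, -1],
    [0, 0, 0, 0, 0, 0, -1]
  ]
}}

```text
t: 9.55
eef_pos: [0.5243, 0.2289, 0.2097]
tcp_rot: [0.0, 0.959, 0.284, -0.0]
force: [-0.1, -0.0, -2.6]
grip_width: 0.0509
gripper_force: 42.8
```

```bash
python3 - <<'E'
from h import *
from rig import monitor, models
for c in("top","side"):
  im,d=eyes.grab_frame(c); cv2.imwrite(f"pics/{c}1.png",im); P=cloud(c,d).reshape(-1,3)
  s=monitor.read_state(); e=s["eef_pos"]
  q=P[(np.hypot(P[:,0]-e[0],P[:,1]-e[1])<.055)&(P[:,2]>e[2]-.13)&(P[:,2]<e[2]-.05)]
  print(c,"body",len(q),circ(q)); print(e,s["tcp_rot"],s["joint_pos"],s["force"])
  for q in("jar","code_plate","nest","reader_window"): print(q,[(round(r["p"],2),np.round(r["xyz"],4).tolist()) for r in models.place_of(c,q)][:3])
a,b=cv2.imread("pics/top1.png")[120:280,130:290],cv2.imread("pics/side1.png")[130:290,180:340]
cv2.imwrite("pics/c2.png",cv2.resize(np.hstack([a,b]),None,fx=2.5,fy=2.5,interpolation=2))
E
```

```text
top body 0 (array([0., 0.]), np.float64(0.0))
[0.52428197 0.2289774  0.20980134] [ 1.21254720e-04  9.58678259e-01  2.84492437e-01 -1.85902846e-04] [ 2.96432779e-01  4.55128584e-01  1.73205908e+00 -2.93491678e-04
  9.54778730e-01  1.29044482e+00] [-0.19444611  0.04542636 -4.06787458]
jar [(0.69, [0.3842, -0.0143, 0.003])]
code_plate []
nest []
reader_window [(0.65, [0.371, 0.0983, -0.0001])]
side body 799 (array([0.52303556, 0.22766247]), np.float64(0.032965615796359836))
[0.52406958 0.22950339 0.20999682] [ 6.68333952e-05  9.58686060e-01  2.84466221e-01 -5.11199115e-05] [ 2.97381828e-01  4.54831864e-01  1.73197259e+00 -1.62631615e-04
  9.54891631e-01  1.29137291e+00] [ 0.1192535  -0.64817184 -3.55015086]
jar [(0.87, [0.3867, -0.0148, -0.0005]), (0.85, [0.5261, 0.2317, 0.0769])]
code_plate [(0.93, [0.3503, -0.0328, 0.0687]), (0.6, [0.5541, 0.2543, 0.1402])]
nest [(0.89, [0.5281, 0.2294, 0.0123])]
reader_window [(0.9, [0.6139, 0.272, 0.0783])]
```

View pics/c2.png

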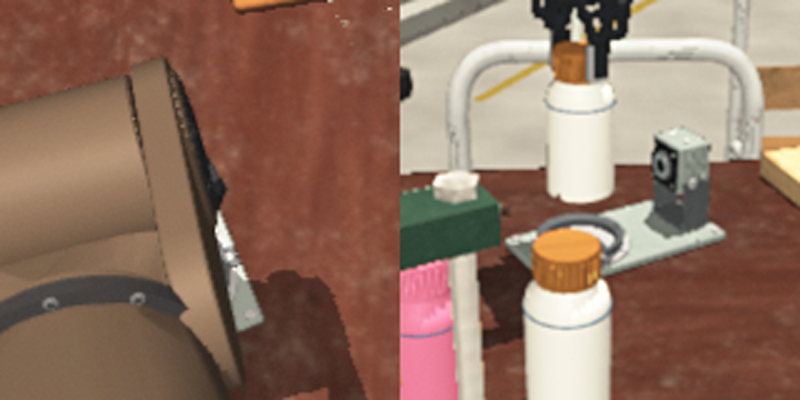

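Side crop: the jar hangs upright over the ring, centred to about 1–2 mm. The notch shows at the lower left of its foot and the plate points roughly 17–20° off the reader. Lowering now.

Request:
{"method": "carry_out", "body": {
  "plan": [
    [0, 0, 0.3, 0, 0, 0, -1],
    [0, 0, 0.4, 0, 0, 0, -1],
    [0, 0, 0.35, 0, 0, 0, -1],
    [0, 0, 0.2, 0, 0, 0, -1],
    [0, 0, 0, 0, 0, 0, -1],
    [0, 0, 0, 0, 0, 0, -1]
  ]
}}

```text
t: 10.8
eef_pos: [0.5242, 0.2297, 0.1604]
tcp_rot: [0.0, 0.959, 0.284, 0.0]
force: [-0.8, 0.2, -2.4]
grip_width: 0.0505
gripper_force: 42.8
```

Request:
{"method": "carry_out", "body": {
  "plan": [
    [0, 0, 0.08, 0, 0, 0, -1],
    [0, 0, 0.05, 0, 0, 0, -1],
    [0, 0, 0.05, 0, 0, 0, -1],
    [0, 0, 0, 0, 0, 0, -1]
  ]
}}

```text
t: 11.3
eef_pos: [0.5241, 0.2297, 0.1528]
tcp_rot: [0.0, 0.959, 0.284, 0.0]
force: [0.4, 0.6, -2.4]
grip_width: 0.0511
gripper_force: 42.8
```

Request:
{"method": "carry_out", "body": {
  "plan": [
    [0, 0, 0.05, 0, 0, 0, -1],
    [0, 0, 0.03, 0, 0, 0, -1],
    [0, 0, 0.03, 0, 0, 0, -1],
    [0, 0, 0, 0, 0, 0, -1]
  ]
}}

```text
t: 11.8
eef_pos: [0.524, 0.2297, 0.1484]
tcp_rot: [0.0, 0.959, 0.284, -0.0]
force: [-0.5, -0.6, -2.1]
grip_width: 0.051
gripper_force: 42.9
```

Request:
{"method": "carry_out", "body": {
  "plan": [
    [0, 0, 0.025, 0, 0, 0, -1],
    [0, 0, 0.0, 0, 0, 0, -1]
  ]
}}

```text
t: 12.05
eef_pos: [0.524, 0.2297, 0.1475]
tcp_rot: [0.0, 0.959, 0.284, 0.0]
force: [1.4, -0.4, -1.2]
grip_width: 0.0508
gripper_force: 42.9
```

Request:
{"method": "carry_out", "body": {
  "plan": [
    [0, 0, 0.025, 0, 0, 0, -1],
    [0, 0, 0.0, 0, 0, 0, -1]
  ]
}}

```text
t: 12.3
eef_pos: [0.5242, 0.2297, 0.1469]
tcp_rot: [0.0, 0.959, 0.284, 0.0]
force: [0.4, -0.8, 3.4]
grip_width: 0.0511
gripper_force: 43.4
```

Request:
{"method": "carry_out", "body": {
  "plan": [
    [0, 0, 0.02, 0, 0, 0, -1],
    [0, 0, 0.0, 0, 0, 0, -1]
  ]
}}

```text
t: 12.55
eef_pos: [0.5244, 0.2297, 0.1468]
tcp_rot: [0.0, 0.959, 0.284, 0.001]
force: [-2.9, -0.6, 11.7]
grip_width: 0.051
gripper_force: 44.5
```

Request:
{"method": "carry_out", "body": {
  "plan": [
    [0, 0, -0.02, 0, 0, 0, -1],
    [0, 0, 0.0, 0, 0, 0, -1],
    [0, 0, 0, 0, 0, 0.33, -1],
    [0, 0, 0, 0, 0, 0.33, -1],
    [0, 0, 0, 0, 0, 0.33, -1],
    [0, 0, 0, 0, 0, 0, -1]
  ],
  "newtons": 20
}}

```text
t: 13.3
eef_pos: [0.524, 0.2299, 0.1468]
tcp_rot: [-0.0, 0.972, 0.234, 0.0]
force: [-1.6, 1.3, 5.9]
grip_width: 0.0504
gripper_force: 43.8
```

```bash
cat > st.py <<'E'
from rig import monitor
import numpy as np
s=monitor.read_state(); q=s["tcp_rot"]
print(round(s["t"],2),"yaw",round(2*np.degrees(np.arctan2(q[2],q[1])),2),"tq",s["torque"].round(3),"F",s["force"].round(1),s["eef_pos"].round(4),round(s["gripper_force"],1))
E
python3 st.py
```

```text
13.3 yaw 27.06 tq [ 0.359  0.483 -0.002] F [-1.6  1.3  5.9] [0.524  0.2299 0.1468] 43.8
```

Request:
{"method": "carry_out", "body": {
  "plan": [
    [0, 0, 0, 0, 0, 0.33, -1],
    [0, 0, 0, 0, 0, 0.33, -1],
    [0, 0, 0, 0, 0, 0.33, -1]
  ]
}}

```text
t: 13.68
eef_pos: [0.524, 0.23, 0.1468]
tcp_rot: [-0.0, 0.983, 0.183, 0.0]
force: [-2.3, 1.9, 6.4]
grip_width: 0.0513
gripper_force: 43.8
```

```bash
python3 st.py
```

```text
13.68 yaw 21.09 tq [0.477 0.427 0.136] F [-2.3  1.9  6.4] [0.524  0.23   0.1468] 43.8
```

Request:
{"method": "carry_out", "body": {
  "plan": [
    [0, 0, 0, 0, 0, 0.33, -1],
    [0, 0, 0, 0, 0, 0.33, -1],
    [0, 0, 0, 0, 0, 0.33, -1]
  ]
}}

```text
t: 14.05
eef_pos: [0.5241, 0.2301, 0.1468]
tcp_rot: [-0.0, 0.991, 0.132, 0.0]
force: [0.1, 1.7, 6.1]
grip_width: 0.0507
gripper_force: 43.7
```

```bash
python3 st.py
```

```text
14.05 yaw 15.14 tq [0.573 0.236 0.131] F [0.1 1.7 6.1] [0.5241 0.2301 0.1468] 43.7
```

Request:
{"method": "carry_out", "body": {
  "plan": [
    [0, 0, 0, 0, 0, 0, 0.4],
    [0, 0, 0, 0, 0, 0, 0.4],
    [0, 0, 0, 0, 0, 0, -1],
    [0, 0, 0, 0, 0, 0, -1],
    [0, 0, 0, 0, 0, 0, -1],
    [0, 0, 0, 0, 0, 0, -1]
  ],
  "newtons": 20
}}

```text
t: 14.8
eef_pos: [0.524, 0.2296, 0.1464]
tcp_rot: [0.0, 0.991, 0.132, -0.0]
force: [-0.1, -0.3, -0.1]
grip_width: 0.0513
gripper_force: 21.1
```

```bash
python3 st.py
```

```text
14.8 yaw 15.22 tq [-0.068 -0.003  0.   ] F [-0.1 -0.3 -0.1] [0.524  0.2296 0.1464] 21.1
```

Request:
{"method": "carry_out", "body": {
  "plan": [
    [0, 0, 0, 0, 0, 0.33, -1],
    [0, 0, 0, 0, 0, 0.33, -1]
  ]
}}

```text
t: 15.05
eef_pos: [0.5241, 0.2296, 0.1464]
tcp_rot: [0.0, 0.995, 0.097, 0.0]
force: [1.2, -0.9, -1.6]
grip_width: 0.0517
gripper_force: 21.1
```

```bash
python3 st.py
```

```text
15.05 yaw 11.11 tq [-0.295 -0.21   0.011] F [ 1.2 -0.9 -1.6] [0.5241 0.2296 0.1464] 21.1
```

Request:
{"method": "carry_out", "body": {
  "plan": [
    [0, 0, 0, 0, 0, 0.33, -1],
    [0, 0, 0, 0, 0, 0.33, -1]
  ]
}}

```text
t: 15.3
eef_pos: [0.5241, 0.2296, 0.1465]
tcp_rot: [0.0, 0.998, 0.062, 0.0]
force: [1.7, -1.0, -0.2]
grip_width: 0.0516
gripper_force: 21.1
```

```bash
python3 st.py
```

```text
15.3 yaw 7.15 tq [-0.497 -0.256  0.01 ] F [ 1.7 -1.  -0.2] [0.5241 0.2296 0.1465] 21.1
```

Request:
{"method": "carry_out", "body": {
  "plan": [
    [0, 0, 0, 0, 0, 0.33, -1],
    [0, 0, 0, 0, 0, 0.33, -1]
  ]
}}

```text
t: 15.55
eef_pos: [0.5242, 0.2292, 0.1465]
tcp_rot: [0.001, 1.0, 0.028, 0.0]
force: [1.4, -4.8, -0.9]
grip_width: 0.0512
gripper_force: 21.3
```

```bash
python3 st.py
```

```text
15.55 yaw 3.25 tq [-1.419 -0.413  0.582] F [ 1.4 -4.8 -0.9] [0.5242 0.2292 0.1465] 21.3
```

Request:
{"method": "carry_out", "body": {
  "plan": [
    [0, 0, 0, 0, 0, -0.33, -1],
    [0, 0, 0, 0, 0, -0.17, -1],
    [0, 0, 0, 0, 0, 0, -1]
  ]
}}

```text
t: 15.92
eef_pos: [0.5241, 0.2297, 0.1465]
tcp_rot: [0.0, 0.998, 0.055, 0.0]
force: [2.2, -2.5, -0.8]
grip_width: 0.0515
gripper_force: 21.3
```

```bash
python3 st.py
```

```text
15.93 yaw 6.33 tq [-0.757 -0.383  0.115] F [ 2.2 -2.5 -0.8] [0.5241 0.2297 0.1465] 21.3
```

Request:
{"method": "carry_out", "body": {
  "plan": [
    [0, 0, 0, 0, 0, -0.33, -1],
    [0, 0, 0, 0, 0, -0.33, -1]
  ]
}}

```text
t: 16.18
eef_pos: [0.5237, 0.2298, 0.1464]
tcp_rot: [-0.0, 0.996, 0.091, -0.0]
force: [0.0, -1.3, 1.1]
grip_width: 0.0514
gripper_force: 21.5
```

```bash
python3 st.py
```

```text
16.18 yaw 10.42 tq [-0.419  0.066 -0.014] F [ 0.  -1.3  1.1] [0.5237 0.2298 0.1464] 21.5
```

Request:
{"method": "carry_out", "body": {
  "plan": [
    [0, 0, 0, 0, 0, -0.33, -1]
  ]
}}

```text
t: 16.3
eef_pos: [0.5238, 0.2296, 0.1464]
tcp_rot: [0.0, 0.994, 0.108, -0.0]
force: [0.1, -1.8, -0.1]
grip_width: 0.0513
gripper_force: 21.5
```

```bash
python3 st.py
```

```text
16.3 yaw 12.41 tq [-0.488  0.008 -0.046] F [ 0.1 -1.8 -0.1] [0.5238 0.2296 0.1464] 21.5
```

Request:
{"method": "carry_out", "body": {
  "plan": [
    [0, 0, 0, 0, 0, -0.33, -1]
  ]
}}

```text
t: 16.42
eef_pos: [0.5239, 0.2296, 0.1464]
tcp_rot: [0.0, 0.992, 0.125, -0.0]
force: [-0.7, -1.4, -1.1]
grip_width: 0.0512
gripper_force: 21.5
```

```bash
python3 st.py
```

```text
16.43 yaw 14.39 tq [-0.422  0.033 -0.088] F [-0.7 -1.4 -1.1] [0.5239 0.2296 0.1464] 21.5
```

Request:
{"method": "carry_out", "body": {
  "plan": [
    [0, 0, 0, 0, 0, -0.33, -1]
  ]
}}

```text
t: 16.55
eef_pos: [0.5239, 0.2298, 0.1464]
tcp_rot: [-0.0, 0.99, 0.142, -0.0]
force: [-0.6, 1.4, -0.7]
grip_width: 0.0511
gripper_force: 21.5
```

```bash
python3 st.py
```

```text
16.55 yaw 16.34 tq [ 0.259  0.265 -0.168] F [-0.6  1.4 -0.7] [0.5239 0.2298 0.1464] 21.5
```

Request:
{"method": "carry_out", "body": {
  "plan": [
    [0, 0, 0, 0, 0, -0.33, -1]
  ]
}}

```text
t: 16.68
eef_pos: [0.5238, 0.2301, 0.1465]
tcp_rot: [-0.0, 0.987, 0.159, -0.0]
force: [-2.7, 4.0, 1.0]
grip_width: 0.0515
gripper_force: 21.7
```

```bash
python3 st.py
```

```text
16.68 yaw 18.31 tq [ 0.995  0.575 -0.262] F [-2.7  4.   1. ] [0.5238 0.2301 0.1465] 21.7
```

Request:
{"method": "carry_out", "body": {
  "plan": [
    [0, 0, 0, 0, 0, -0.33, -1],
    [0, 0, 0, 0, 0, -0.33, -1]
  ]
}}

```text
t: 16.92
eef_pos: [0.5238, 0.2305, 0.1467]
tcp_rot: [-0.001, 0.981, 0.193, 0.0]
force: [-2.8, 5.8, 3.1]
grip_width: 0.0517
gripper_force: 22.3
```

```bash
python3 st.py
```

```text
16.93 yaw 22.23 tq [ 1.589  0.671 -0.618] F [-2.8  5.8  3.1] [0.5238 0.2305 0.1467] 22.3
```

It's locked in both directions: about +0.58 N·m at one stop and −0.62 N·m at the other. I'll relax to the middle, release and rise.

Request:
{"method": "carry_out", "body": {
  "plan": [
    [0, 0, 0, 0, 0, 0.5, -1],
    [0, 0, 0, 0, 0, 0.5, -1],
    [0, 0, 0, 0, 0, 0.3, -1],
    [0, 0, 0, 0, 0, 0, -1],
    [0, 0, 0, 0, 0, 0, 0.5],
    [0, 0, 0, 0, 0, 0, 1],
    [0, 0, 0, 0, 0, 0, 1],
    [0, 0, 0, 0, 0, 0, 1]
  ]
}}

```text
t: 17.92
eef_pos: [0.524, 0.2296, 0.1464]
tcp_rot: [0.0, 0.992, 0.125, -0.0]
force: [0.3, -0.1, 0.3]
grip_width: 0.0855
gripper_force: 0.0
```

Request:
{"method": "carry_out", "body": {
  "plan": [
    [0, 0, -0.3, 0, 0, 0, 1],
    [0, 0, -0.6, 0, 0, 0, 1],
    [0, 0, -0.8, 0, 0, 0, 1],
    [0, 0, -0.8, 0, 0, 0, 1],
    [0, 0, 0, 0, 0, 0, 1]
  ]
}}

```text
t: 18.55
eef_pos: [0.5247, 0.2299, 0.2495]
tcp_rot: [-0.0, 0.992, 0.125, 0.002]
force: [-0.0, 0.1, -0.8]
grip_width: 0.0856
gripper_force: 0.0
```

Request:
{"method": "carry_out", "body": {
  "plan": [
    [0.3, 0.8, 0, 0, 0, 0, 1],
    [0.3, 0.8, 0, 0, 0, 0, 1],
    [0.3, 0.8, 0, 0, 0, 0, 1],
    [0.3, 0.8, 0, 0, 0, 0, 1],
    [0.3, 0.8, 0, 0, 0, 0, 1],
    [0.3, 0.8, 0, 0, 0, 0, 1],
    [0.3, 0.8, 0, 0, 0, 0, 1],
    [0.3, 0.8, 0, 0, 0, 0, 1],
    [0, 0, 0, 0, 0, 0, 1]
  ]
}}

```text
t: 19.68
eef_pos: [0.681, 0.0036, 0.2453]
tcp_rot: [-0.0, 0.992, 0.124, -0.001]
force: [-0.0, 1.0, -0.1]
grip_width: 0.0852
gripper_force: 0.0
```

```bash
python3 st.py; python3 - <<'E'
from h import *
from rig import models
for c in("top","side"):
  im,d=eyes.grab_frame(c); cv2.imwrite(f"pics/{c}3.png",im); P=cloud(c,d).reshape(-1,3)
  q=P[(np.hypot(P[:,0]-.524,P[:,1]-.229)<.055)&(P[:,2]>.04)&(P[:,2]<.11)]
  print(c,"body",len(q),circ(q)); 
  q=P[(np.hypot(P[:,0]-.524,P[:,1]-.229)<.02)&(P[:,2]>.1)]; print("lid z",np.median(q[:,2]))
  for q in("jar","code_plate","plain_jar","cap_punch","paste_pot","tin_wax"): print(q,[(round(r["p"],2),np.round(r["xyz"],4).tolist()) for r in models.place_of(c,q)][:3])
a,b=cv2.imread("pics/top3.png")[130:290,130:290],cv2.imread("pics/side3.png")[130:290,190:350]
cv2.imwrite("pics/c3.png",cv2.resize(np.hstack([a,b]),None,fx=2.5,fy=2.5,interpolation=2))
E
```

```text
19.68 yaw 14.24 tq [ 0.02  -0.003  0.023] F [-0.   1.  -0.1] [0.681  0.0036 0.2453] 0.0
top body 144 (array([0.52645623, 0.23276535]), np.float64(0.03456733253856202))
lid z 0.16455184041387033
jar []
code_plate [(0.84, [0.5606, 0.2418, 0.0782]), (0.51, [0.5241, 0.2264, -0.0024])]
plain_jar [(0.43, [0.6131, 0.273, 0.0795])]
cap_punch []
paste_pot [(0.59, [0.3747, 0.0958, 0.0037])]
tin_wax []
side body 655 (array([0.5242915 , 0.22967571]), np.float64(0.03414941986696129))
lid z 0.1622169380573497
jar [(0.79, [0.5265, 0.234, 0.0133]), (0.72, [0.3862, -0.0143, -0.004])]
code_plate [(0.71, [0.5619, 0.2442, 0.0804]), (0.6, [0.3515, -0.0344, 0.068])]
plain_jar [(0.75, [0.4947, -0.0175, -0.0028])]
cap_punch [(0.92, [0.5555, -0.1428, 0.0041])]
paste_pot []
tin_wax [(0.85, [0.7759, 0.0036, 0.0018])]
```

View pics/c3.png

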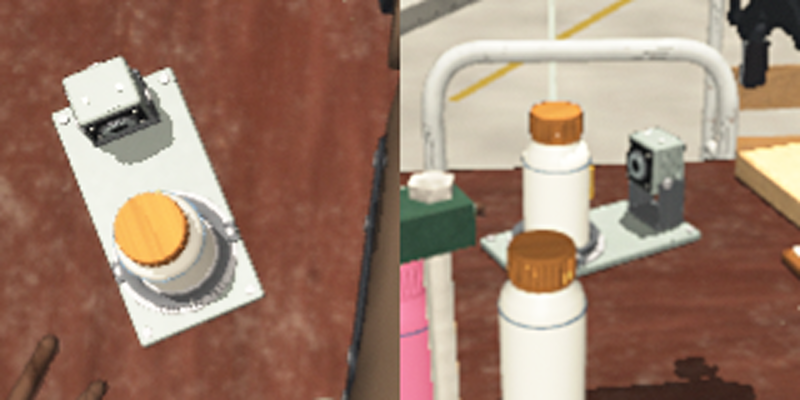

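The jar stands seated, lid top at 0.163 m as expected. The plate faces the reader about 7° off square, and the felt stops both ways show it is locked.

```bash
python3 -c "
from rig import workorder; print(workorder.sign_off())"
```

```text
the job is handed in; nothing more can be done
None
```

I set the coded jar upright in the nest, turned it until it locked in both directions with the plate about 7° off square to the reader, let go, and handed the job in; the pin itself I could only feel, not see, and no verdict came back.

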